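# Bar the charcoal block in and press it back onto its stop

## Task

The black charcoal soldering block sits in the channel of the blue-railed holder. First lay the loose steel bar across the two rails, down in the gaps between the small steel lugs, and let go of it; then push the block from its rear end along the channel, under the bar, against the brass spring plunger until it is hard up against the steel end stop. Finish holding it pressed there, since the spring pushes it back if you let go, and leave the other things on the bench where they are.

Things in the scene. Friction and masses are not known exactly. Their poses are not given: they have to be found in the camera images.
- fixture: block holder fixed to the bench: aluminium base 185 x 116 mm, 8 thick (x -97 to +88), two blue rails along x, steel end stop at +x. Origin: on the bench, mid channel; x = direction of pushing (0.1 rad left to 0.45 right of straight away from the robot), y left, z up. Channel: 64 mm wide, floor at z = 8, open above and at -x. Rails: x -75 to +75, y 32 to 52 either side, tops z = 32
- slot (a point): where the middle of the bar's underside belongs, level with the rail tops (fixture x 30, y 0, z 32 mm); the bar then lies along the fixture's y. On each rail two steel lugs, 10 mm long, tops at z = 42, stand at fixture x 6..16 and 44..54: a gap of 28 mm for the bar
- stop_face (a point): centre of the flat face of the hard steel end stop (fixture x 70, y 0, z 19 mm; 64 mm wide, z 8 to 32), which looks to the fixture's -x. The plunger comes out through its middle
- plunger (a joint): brass spring plunger, 12 mm thick, axis 19 mm above the bench: 0 = fully out (tip 14 mm proud of the stop face), grows in m as it is pushed in along the fixture's +x; 0.014 = flush with the stop face. Spring: about 2 N to start, 5.5 N when flush; with rubbing in the channel, pressing home takes 6 to 12 N
- charcoal_block: black charcoal block, 80 mm long (its y axis, along the channel), 60 wide, 22 high, 50 to 85 g. Origin: centre of its underside, on the channel floor. Starts 8 to 34 mm short of the plunger tip. Push its rear end face, 40 mm from the origin toward the fixture's -x. On the stop its origin is at fixture x 30 mm. Its top is 2 mm below the seated bar; 2 mm play at each side, slides easily
- retaining_bar: loose plain steel bar, 130 mm long (its y axis), 20 wide (x), 12 high, about 0.22 kg, a dark dot near each end; lies flat on the bench to the left or right of the holder. Origin: centre of its underside. Same either way round
- screw_tin_1: bystander, leave alone: round olive-brass screw tin, 68 mm across, 31 high; origin under its middle
- screw_tin_2: bystander, leave alone: round blue screw tin, 58 mm across, 24 high; origin under its middle
- rawhide_mallet: bystander, leave alone: wooden-handled rawhide mallet, 240 mm long, 40 high; origin under its middle
- red_cutters: bystander, leave alone: red-handled cutters, 149 mm long, 12 high; origin under its middle
- calliper: bystander, leave alone: steel calliper, 200 mm long, 6 high; origin under its middle
Things that resemble listed ones, but are neither listed nor needed, are in the scene too. Leave any orange or pink look-alike of the charcoal_block alone.

How it is judged:
By the outcome, as a careful person would: the job done as asked, in the order asked, and still so for the second after the job is handed in, while the arm keeps its last pose, push and grip.
It also fails if it takes over 53 s, if anything falls off the work surface, if the arm or the gripper's body presses on something with over 40 N, if the wrist force passes 120 N, or if a joint passes its speed limit or range.

## Robot

A 7-joint arm with a two-finger parallel gripper is mounted at the origin on a cart in front of the work surface, level with it; the furniture and walls round the work are solid. World frame = base frame: x ahead of the robot, y to its left, z up, the work surface at z = 0. Lengths are in m, angles in rad, forces in N, time in s.
With the tool pointing down it reaches from about 0.35 to 0.9 m from the base axis. Payload 19.9 kg.
Tool frame: the origin (TCP) lies at the very end of the fingers, on their centre line; the grasp point (between the pads) lies 19 mm behind it; z points along the fingers, y is the line along which they close (so a half turn about z gives the same grasp; the last joint's range is limited). The gripper opens to 94 mm and grips with 3 to 60 N. Pads are 16 mm wide; open, the fingers measure 119 mm over their backs; the gripper's body (75 mm by 177 mm) begins 78 mm behind the grasp point.
Start: joints at [1.242, 0.417, -0.01, 1.614, 0.005, 1.111, -0.053], TCP at [0.177, -0.599, 0.205] pointing down, gripper open.
Joint ranges: [-2.81, 2.81], [-0.39, 2.02], [-1.27, 1.25], [0.06, 2.57], [-1.19, 4.33], [0.19, 2], [-2.82, 2.82]. Speed limits (rad/s): [1.89, 1.89, 2.39, 2.39, 3.01, 3.01, 3.01].

## Interface

Orientations are given as [roll, pitch, yaw] about the fixed x, y, z axes, in that order (R = Rz(yaw) Ry(pitch) Rx(roll)).
In Python, from cell import monitor, viewer, ctrl gives the robot as it stands. The module is installed in compiled form; this text tells all that it offers.
- The arm moves only by the tool move_tool, called after "Emit:" by a JSON object that holds its "fn" and its "kwargs", one argument or row to a line. Schema: {"type":"object","properties":{"rows":{"type":"array","items":{"type":"array","items":{"type":"number"},"minItems":7,"maxItems":7},"minItems":1,"maxItems":8},"clamp_n":{"type":"number"},"only":{"type":"string"},"quiet":{"type":"boolean"},"lines":{"type":"string"}},"required":["rows"],"additionalProperties":false}. rows is a list of rows, 1 to 8 of them, each of 7 numbers: a rotation vector rx, ry, rz in shares of pi rad (1.0 is pi rad), then dx, dy, dz in fractions of the full range, 1 being 1 m, then the finger opening in m; each row shifts and turns the commanded pose from where the row before left it, along the tool's axes as they then stand; what a row does not reach is not made up. A row lasts 1/12 s, in which the tool goes at most 0.0417 m and 0.125 rad, less where a joint would pass 70% of its speed; a pose out of reach is approached as far as the arm can. The fingers move at their own pace and stop on an object; clamp_n is the grip in N (left out, the last holds). Time passes only in rows, so rows that do not move let the fingers close. The tool returns the time, the measured TCP pose, the force, the opening and the grip force at its end. only (a regular expression) keeps the lines of the reply that match it, lines (a string "A,B") keeps lines A to B, and quiet returns only ok. A shift or turn number past 1, either way, is cut back to 1. Input that does not fit is refused with a message, and nothing moves.
- monitor.read_state(): the state, without advancing time (a new reading comes with each control period).
- viewer.read_camera(name): name is "scene" or "top" or "wrist"; returns (picture, depth): 384x512x3 uint8, red, green, blue; 384x512 float32, m along the optical axis (not along the pixel's ray), 0 where there is no reading.
- viewer.calibration(name): a dict with "fx", "fy", "cx", "cy" (pixels), "dist" ([k1, k2, p1, p2, k3] as OpenCV has them; the pictures are not rectified), "position" and "rotation" of the camera in the world; the wrist camera has in their place "mount" (4x4, takes a point from camera to tool coordinates, whose origin is the TCP and whose axes are the flange's). Camera axes: x right, y down, z forward; pixel columns grow to the right and rows downward; lengths in m; the calibration is good to about 2 mm. A picture is of the moment at which its call begins: read the wrist's pose just before it. calibration takes no time and is no camera call.
- ctrl.close_job(): hands the job in; it is judged then, once.
The state is a dict: "clock": time; "joint_pos": joint angles; "joint_velocities": joint speeds; "joint_efforts": joint torques, N m; "eef_pos": TCP position; "orientation": TCP orientation; "wrist_force": force on the tool from outside, world axes, zero at the start; "torque": the same for the moment, N m; "grip_width": finger opening in m; "finger_force": force on a finger pad.
Only numpy, scipy, OpenCV 4.12 (cv2) and the standard library are available. Lean on these libraries where they do the work, as an engineer would, in place of code of your own. Each camera call takes 0.05 s, during which the arm holds its last target. There are 200 camera calls.

## Working session

There is one attempt and no reset: what is moved stays moved. The work goes in short steps, Python scripts to look and compute and a tool call to move; the robot and the scene stay as the last step left them, time stands still between calls to the robot, and variables do not carry over. Pictures are saved under pics/ and viewed, at most 10 in all, crops included, and the job is handed in when it is done.

```bash
mkdir -p pics
```

Create h.py:
```python
import numpy as np, cv2
from scipy.spatial.transform import Rotation as R
from cell import monitor, viewer, ctrl
def cam(name):
    s=monitor.read_state(); im,d=viewer.read_camera(name); c=viewer.calibration(name)
    if name=='wrist':
        T=np.eye(4); T[:3,:3]=R.from_euler('xyz',s['orientation']).as_matrix(); T[:3,3]=s['eef_pos']; T=T@np.array(c['mount'])
    else:
        T=np.eye(4); r=np.array(c['rotation']); T[:3,:3]=r if r.shape==(3,3) else R.from_euler('xyz',r).as_matrix(); T[:3,3]=c['position']
    K=np.array([[c['fx'],0,c['cx']],[0,c['fy'],c['cy']],[0,0,1.]])
    return im,d,K,np.array(c['dist'],float),T
def ray(px,K,D,T):
    n=cv2.undistortPoints(np.array(px,float).reshape(-1,1,2),K,D).reshape(-1,2)
    return np.c_[n,np.ones(len(n))]@T[:3,:3].T, T[:3,3]
def onz(px,z,K,D,T):
    r,o=ray(px,K,D,T); return o+r*((z-o[2])/r[:,2])[:,None]
def bydepth(px,d,K,D,T):
    r,o=ray(px,K,D,T); return np.array([o+r[i]*d[int(round(p[1])),int(round(p[0]))] for i,p in enumerate(px)])
```

Run:
```python
from h import *
for n in ['top','scene']:
    im,d,K,D,T=cam(n); np.savez(f'{n}0.npz',im=im,d=d,K=K,D=D,T=T)
    cv2.imwrite(f'pics/{n}0.png',cv2.resize(im[:,:,::-1],(800,600))); print(n,K[0,0],T.round(3).tolist())
print(monitor.read_state())
```

```text
top 497.81370577350293 [[-0.069, -0.977, 0.2, 0.174], [-0.998, 0.067, -0.015, -0.039], [0.001, -0.2, -0.98, 1.581], [0.0, 0.0, 0.0, 1.0]]
scene 416.1245122230039 [[-0.747, -0.486, 0.454, -0.219], [-0.665, 0.537, -0.518, 0.751], [0.008, -0.689, -0.725, 1.161], [0.0, 0.0, 0.0, 1.0]]
{'clock': 0.1, 'joint_pos': array([ 1.2415026 ,  0.41790336, -0.01030319,  1.61410137,  0.00466146,
        1.11072399, -0.05298514]), 'joint_velocities': array([-3.43526250e-04,  2.68729830e-04,  2.40399354e-05, -1.47168465e-03,
       -8.97039386e-04,  1.54504898e-03, -7.03222133e-04]), 'joint_efforts': array([ 7.74482396e-04, -8.52573824e+01,  6.40189368e-01, -4.26692784e+01,
       -4.87911247e-02,  1.63338409e-02,  7.50907543e-05]), 'eef_pos': array([ 0.17730103, -0.59896571,  0.20489996]), 'orientation': array([-3.14048182e+00,  5.19214578e-05,  2.87799601e-01]), 'wrist_force': array([ 0.13534632, -0.13421388,  0.09089968]), 'torque': array([-0.01035488,  0.00745748,  0.04456907]), 'finger_force': 0.0, 'grip_width': 0.09412870667798047}
```

View pics/top0.png

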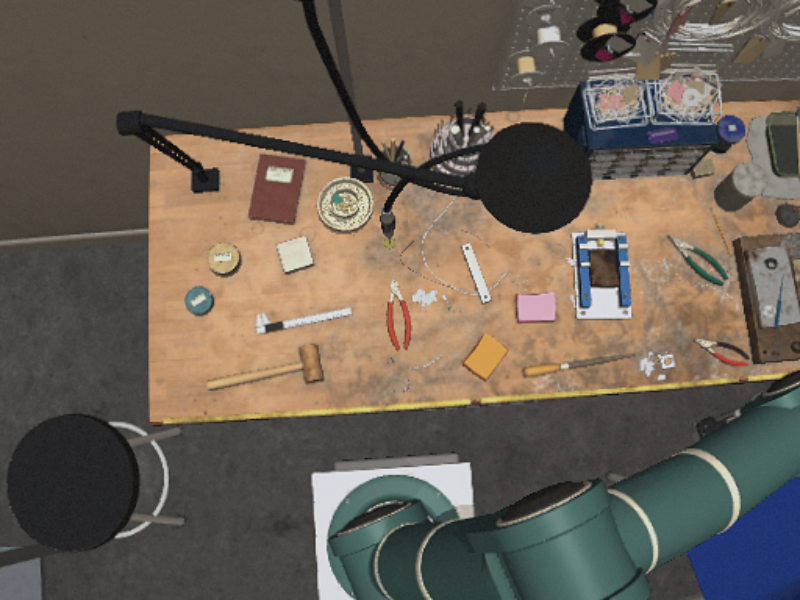

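View pics/scene0.png

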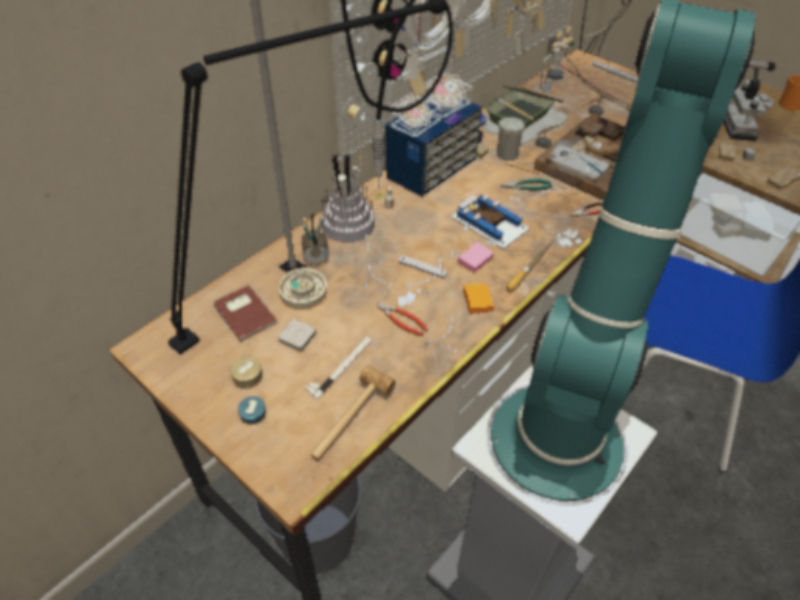

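The top picture shows the holder at about (603,275), the stop at its upper end and open end at its lower end, the bar at (476,272), and a lamp head over (530,185). I'll enlarge the region and check the lamp's height.

Run:
```python
from h import *
z=np.load('top0.npz'); im,d,K,D,T=[z[k] for k in ['im','d','K','D','T']]
x0,y0,x1,y1=290,140,416,212
cv2.imwrite('pics/crop1.png',cv2.resize(im[y0:y1,x0:x1,::-1],None,fx=6.3,fy=6.3,interpolation=cv2.INTER_CUBIC))
for n,p in {'lamp':(340,118),'lampedge':(310,118),'lampnear':(342,144),'lamparm':(250,118),'holder':(386,172),'bar':(304,174),'cabinet':(420,60),'mug':(474,120),'benchmid':(280,230)}.items():
    print(n,bydepth([p],d,K,D,T).round(3),d[p[1],p[0]])
print(onz([(304,174),(386,172)],0.01,K,D,T).round(3))
```

```text
lamp [[ 0.426 -0.179  0.856]] 0.762036
lampedge [[ 0.441 -0.137  0.822]] 0.7984042
lampnear [[ 0.394 -0.184  0.82 ]] 0.79179376
lamparm [[ 0.742 -0.041  0.003]] 1.6594071
holder [[ 0.521 -0.47   0.024]] 1.6003679
bar [[ 0.536 -0.204  0.008]] 1.6158875
cabinet [[ 0.815 -0.565  0.228]] 1.4610301
mug [[ 0.653 -0.758  0.113]] 1.5441618
benchmid [[ 0.361 -0.113 -0.002]] 1.5889252
[[ 0.536 -0.204  0.01 ]
 [ 0.524 -0.474  0.01 ]]
```

View pics/crop1.png

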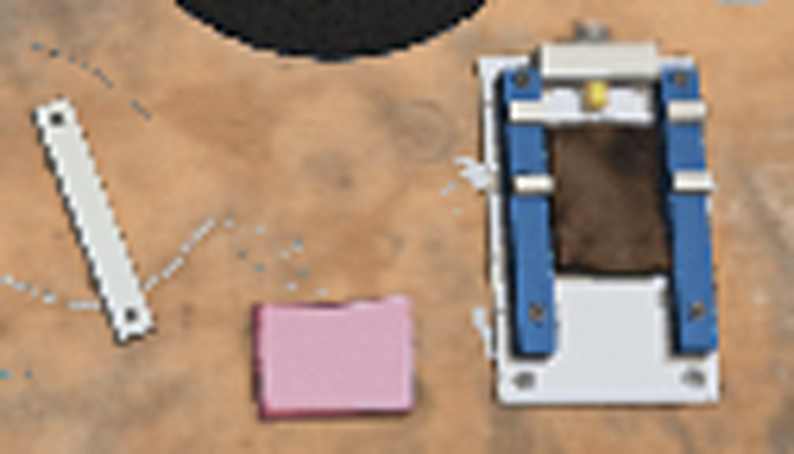

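Enlarged: bar dots are at crop (56,118) and (130,314). The holder base's corners are (502,402), (716,402), (480,60), the stop is at (600,60), and the block's rear edge is around y 272. The lamp is above 0.8 m.

Run:
```python
from h import *
z=np.load('top0.npz'); im,d,K,D,T=[z[k] for k in ['im','d','K','D','T']]
f=lambda L,zz: onz([((u+.5)/6.3-.5+290,(v+.5)/6.3-.5+140) for u,v in L],zz,K,D,T)
b=f([(56,118),(130,314)],.012); print('bar',b.round(4),b.mean(0).round(4),np.arctan2(*(b[0]-b[1])[[1,0]]),np.linalg.norm(b[0]-b[1]))
c=f([(502,402),(716,402),(480,60),(693,60)],.008);print('base',c.round(4))
r=f([(517,354),(553,354),(678,352),(716,352)],.032);print('rail ends',r.round(4))
l=f([(512,110),(705,110),(516,183),(710,182)],.042);print('lugs',l.round(4))
k=f([(555,270),(668,275)],.03);print('block rear',k.round(4))
z2=np.load('scene0.npz'); 
print('elbow etc',bydepth([(445,30),(450,5),(425,100),(272,50),(250,60)],z2['d'],z2['K'],z2['D'],z2['T']).round(3))
# lowest point of lamp region
h,w=d.shape;vv,uu=np.mgrid[0:h:3,0:w:3];P=bydepth(np.c_[uu.ravel(),vv.ravel()],d,K,D,T)
m=(P[:,2]>.3)&(P[:,0]>.3)&(abs(P[:,1])<.6)
Q=P[m];print(Q.min(0),Q.max(0))
for y in np.arange(-.6,.5,.1):
    q=Q[(Q[:,1]>y)&(Q[:,1]<y+.1)]
    if len(q):print(round(y,1),q.min(0).round(2),q.max(0).round(2))
```

```text
bar [[ 0.5889 -0.1902  0.012 ]
 [ 0.483  -0.2193  0.012 ]] [ 0.5359 -0.2047  0.012 ] 0.2680968241797705 0.10978202247978824
base [[ 0.4247 -0.407   0.008 ]
 [ 0.4167 -0.5192  0.008 ]
 [ 0.6067 -0.4161  0.008 ]
 [ 0.5996 -0.5303  0.008 ]]
rail ends [[ 0.4449 -0.4118  0.032 ]
 [ 0.4436 -0.4304  0.032 ]
 [ 0.4401 -0.4952  0.032 ]
 [ 0.4387 -0.5151  0.032 ]]
lugs [[ 0.5698 -0.4215  0.042 ]
 [ 0.5634 -0.5225  0.042 ]
 [ 0.5314 -0.4191  0.042 ]
 [ 0.5253 -0.5202  0.042 ]]
block rear [[ 0.4873 -0.437   0.03  ]
 [ 0.4807 -0.4956  0.03  ]]
elbow etc [[ 0.035 -0.145  0.778]
 [ 0.058 -0.201  0.809]
 [ 0.012 -0.088  0.64 ]
 [ 0.88  -0.612  0.248]
 [ 0.885 -0.47   0.254]]
[ 0.38960816 -0.5996731   0.30012433] [0.90462898 0.59931291 1.07987119]
-0.6 [ 0.84 -0.6   0.3 ] [ 0.88 -0.5   0.5 ]
-0.5 [ 0.82 -0.5   0.31] [ 0.88 -0.4   0.53]
-0.4 [ 0.4  -0.4   0.31] [ 0.88 -0.3   1.08]
-0.3 [ 0.39 -0.3   0.3 ] [ 0.9  -0.2   0.86]
-0.2 [ 0.39 -0.2   0.3 ] [ 0.9  -0.1   0.86]
-0.1 [ 0.49 -0.1   0.3 ] [ 0.9  -0.    0.77]
-0.0 [0.51 0.   0.3 ] [0.9  0.1  1.02]
0.1 [0.55 0.1  0.3 ] [0.9  0.2  0.72]
0.2 [0.57 0.2  0.3 ] [0.9  0.3  0.72]
0.3 [0.62 0.3  0.3 ] [0.9  0.4  0.62]
0.4 [0.89 0.4  0.3 ] [0.9  0.5  0.56]
```

Measured: bar centre (0.536,-0.205), axis 0.268 rad. The fixture origin is about (0.517,-0.468), yaw about -0.06. Sizes agree with what was given: dots 110 mm apart, base 112–114 mm wide. I'll move toward the fixture for a wrist view.

Emit:
{"fn": "move_tool", "kwargs": {
  "rows": [
    [0, 0, 0, 0.033, -0.005, -0.003, 0.094],
    [0, 0, 0, 0.033, -0.005, -0.003, 0.094],
    [0, 0, 0, 0.033, -0.005, -0.003, 0.094],
    [0, 0, 0, 0.033, -0.005, -0.003, 0.094],
    [0, 0, 0, 0.033, -0.005, -0.003, 0.094],
    [0, 0, 0, 0.033, -0.005, -0.003, 0.094],
    [0, 0, 0, 0.033, -0.005, -0.003, 0.094],
    [0, 0, 0, 0.033, -0.005, -0.003, 0.094]
  ]
}}

```text
clock: 0.77
eef_pos: [0.4204, -0.4849, 0.2293]
orientation: [-3.141, 0.0, 0.288]
wrist_force: [-0.4, -0.1, 1.2]
grip_width: 0.0939
finger_force: 0.0
```

Run:
```python
from h import *
im,d,K,D,T=cam('wrist'); np.savez('w1.npz',im=im,d=d,K=K,D=D,T=T); print(viewer.calibration('wrist')['mount'],K[0,0],monitor.read_state()['joint_velocities'].round(3))
cv2.imwrite('pics/w1.png',cv2.resize(im[:,:,::-1],(800,600)))
```

```text
[[ 7.15272939e-04 -9.68249767e-01 -2.49983753e-01  7.13912837e-02]
 [ 9.99999742e-01  6.76981249e-04  2.39158816e-04 -1.11235172e-04]
 [-6.23311551e-05 -2.49983859e-01  9.68250002e-01 -1.79317162e-01]
 [ 0.00000000e+00  0.00000000e+00  0.00000000e+00  1.00000000e+00]] 306.27919094771437 [ 0.034 -0.013 -0.009  0.031 -0.018 -0.028  0.114]
```

View pics/w1.png

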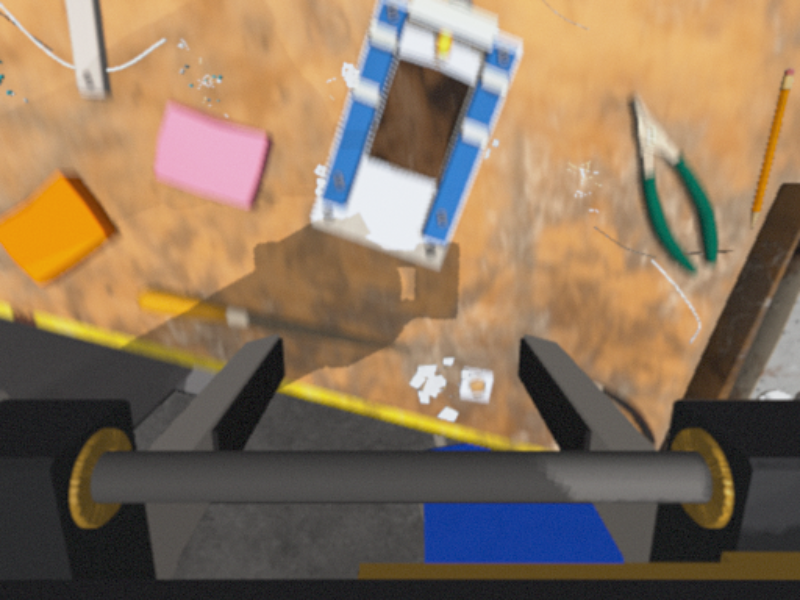

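The wrist view shows the whole holder, roughly (310–520, 0–270), with the block in the channel and the plunger at (445,42). I'll crop it for an accurate pose.

Run:
```python
from h import *
z=np.load('w1.npz'); im=z['im']
cv2.imwrite('pics/w1c.png',cv2.resize(im[0:120,190:340,::-1],None,fx=5,fy=5,interpolation=cv2.INTER_CUBIC))
cv2.imwrite('pics/w1d.png',cv2.resize(im[60:180,190:340,::-1],None,fx=5,fy=5,interpolation=cv2.INTER_CUBIC))
```

```text
(no output)
```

View pics/w1c.png

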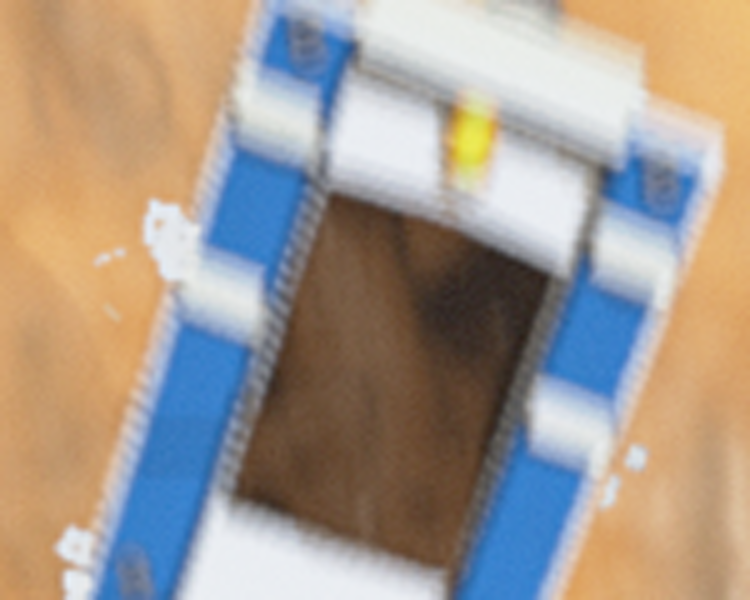

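Block top corners are at (328,192), (552,275), (228,492), (450,568). Lug far edges: near pair (203,250)-(270,268) and (535,373)-(612,400), far pair (243,75)-(322,100) and (603,212)-(675,240).

Run:
```python
from h import *
z=np.load('w1.npz'); K,D,T=z['K'],z['D'],z['T']
f=lambda L,zz: onz([((u+.5)/5-.5+190,(v+.5)/5-.5) for u,v in L],zz,K,D,T)
l=f([(203,250),(270,268),(535,373),(612,400),(243,75),(322,100),(603,212),(675,240)],.042)[:,:2]
mod=np.array([[16,52],[16,32],[16,-32],[16,-52],[54,52],[54,32],[54,-32],[54,-52]])/1000
A,B=mod-mod.mean(0),l-l.mean(0)
yaw=np.arctan2((A[:,0]*B[:,1]-A[:,1]*B[:,0]).sum(),(A*B).sum()); c,s=np.cos(yaw),np.sin(yaw); Rm=np.array([[c,-s],[s,c]])
o=l.mean(0)-Rm@mod.mean(0); print('yaw',yaw,'o',o,'res mm',((l-o)@Rm-mod).round(4)*1000)
print('slot',o+Rm@[.03,0])
b=f([(328,192),(552,275),(228,492),(450,568)],.03)[:,:2]; print('block in fixture',((b-o)@Rm).round(4))
```

```text
yaw -0.04779359290084242 o [ 0.52222548 -0.46555613] res mm [[ 0.5 -4.3]
 [ 1.9  0.6]
 [ 0.8  1.1]
 [ 1.2  2.6]
 [-1.5 -1.6]
 [-0.5  0.7]
 [-1.2 -1. ]
 [-1.2  1.9]]
slot [ 0.55219122 -0.46698939]
block in fixture [[ 0.039   0.0263]
 [ 0.0395 -0.0279]
 [-0.0304  0.0273]
 [-0.0294 -0.0285]]
```

The scale is about 7–10% small, so I'll check the wrist depth against the model before trusting it.

Run:
```python
from h import *
s=monitor.read_state(); print(s['eef_pos'],s['joint_velocities'].round(3))
z=np.load('w1.npz'); print(z['K'],z['D'],z['T'].round(3))
P=[(270,80),(260,130),(170,170),(350,110),(130,100),(235,105)]
print(bydepth(P,z['d'],z['K'],z['D'],z['T']).round(4),[z['d'][v,u] for u,v in P])
print(onz(P,0,z['K'],z['D'],z['T']).round(4))
```

```text
[ 0.42723693 -0.48062607  0.229758  ] [ 0.034 -0.013 -0.009  0.031 -0.018 -0.028  0.114]
[[306.27919095   0.         256.46614233]
 [  0.         306.27919095 187.66943418]
 [  0.           0.           1.        ]] [0.00422946 0.         0.         0.         0.        ] [[ 0.284 -0.928 -0.24   0.489]
 [-0.959 -0.276 -0.071 -0.465]
 [-0.001  0.25  -0.968  0.409]
 [ 0.     0.     0.     1.   ]]
[[ 5.242e-01 -4.705e-01  3.020e-02]
 [ 4.645e-01 -4.764e-01  9.600e-03]
 [ 3.779e-01 -3.749e-01  1.000e-04]
 [ 5.214e-01 -5.809e-01 -2.000e-04]
 [ 4.546e-01 -3.142e-01  2.110e-02]
 [ 4.852e-01 -4.372e-01  7.400e-03]] [np.float32(0.35830662), np.float32(0.39294437), np.float32(0.4157894), np.float32(0.39617956), np.float32(0.3727731), np.float32(0.38739464)]
[[ 0.527  -0.4709  0.    ]
 [ 0.4639 -0.4767  0.    ]
 [ 0.3779 -0.3749  0.    ]
 [ 0.5213 -0.5809 -0.    ]
 [ 0.4527 -0.306   0.    ]
 [ 0.4851 -0.4367  0.    ]]
```

The arm was still moving during that picture, so it is motion-blurred. I'll retake it at rest and fit the rails with colour plus depth.

Emit:
{"fn": "move_tool", "kwargs": {
  "rows": [
    [0, 0, 0, 0, 0, 0, 0.094],
    [0, 0, 0, 0, 0, 0, 0.094]
  ]
}}

```text
clock: 0.98
eef_pos: [0.4192, -0.4857, 0.229]
orientation: [-3.141, 0.001, 0.289]
wrist_force: [-1.2, -0.8, -1.1]
grip_width: 0.094
finger_force: 0.0
```

Create fit.py:
```python
from h import *
def fixfit(im,d,K,D,T,ytop=None):
    v,u=np.mgrid[0:384,0:512]; P=bydepth(np.c_[u.ravel(),v.ravel()],d,K,D,T)
    hsv=cv2.cvtColor(im,cv2.COLOR_RGB2HSV).reshape(-1,3)
    m=(abs(hsv[:,0].astype(int)-107)<10)&(hsv[:,1]>130)&(hsv[:,2]>90)&(P[:,2]>.022)&(P[:,2]<.042)&(np.hypot(P[:,0]-.52,P[:,1]+.467)<.12)
    Q=P[m]; print('n',m.sum(),'z',np.median(Q[:,2]))
    q=Q[:,:2]; yaw=-.055
    for _ in range(4):
        c,s=np.cos(yaw),np.sin(yaw); w=q@np.array([[c,-s],[s,c]])
        mid=(np.percentile(w[:,1],2)+np.percentile(w[:,1],98))/2
        k=[np.polyfit(w[sel,0],w[sel,1],1)[0] for sel in (w[:,1]>mid,w[:,1]<mid)]
        yaw+=np.arctan(np.mean(k))
    L,Rr=w[w[:,1]>mid],w[w[:,1]<mid]
    print('slopes',k,'L y',np.percentile(L[:,1],[1,50,99]),'R y',np.percentile(Rr[:,1],[1,50,99]))
    yc=(np.median(L[:,1])+np.median(Rr[:,1]))/2
    xn,xf=[np.percentile(w[:,0],p) for p in (.7,99.3)]
    print('x ext',xn,xf,xf-xn)
    c,s=np.cos(yaw),np.sin(yaw); Rm=np.array([[c,-s],[s,c]])
    o=Rm@[(xn+xf)/2,yc]; o2=Rm@[xn+.075,yc]
    print('yaw',yaw,'o mid',o,'o from near',o2,'slot',Rm@[xn+.105,yc])
    return P,Rm
```

Run:
```python
from fit import *
im,d,K,D,T=cam('wrist'); np.savez('w2.npz',im=im,d=d,K=K,D=D,T=T); fixfit(im,d,K,D,T)
cv2.imwrite('pics/w2c.png',cv2.resize(im[0:180,185:345,::-1],None,fx=3.3,fy=3.3,interpolation=cv2.INTER_CUBIC))
z=np.load('top0.npz'); fixfit(*[z[k] for k in ['im','d','K','D','T']])
```

```text
n 3369 z 0.0319920589710731
slopes [np.float64(-0.0007465966528781207), np.float64(0.0007465918073848055)] L y [-0.40675512 -0.39792183 -0.38840086] R y [-0.4895997  -0.47994187 -0.47084584]
x ext 0.46863167952377965 0.6140517047134807 0.14542002518970104
yaw -0.05539948829355127 o mid [ 0.51620702 -0.46823317] o from near [ 0.5184935  -0.46835997] slot [ 0.54844747 -0.47002111]
n 378 z 0.03154313282116261
slopes [np.float64(-0.0006342535445145359), np.float64(0.0006342674235217645)] L y [-0.40750163 -0.39781214 -0.38860108] R y [-0.49148432 -0.48077155 -0.47134183]
x ext 0.4675208546770125 0.6117142155175219 0.14419336084050943
yaw -0.05392421879543163 o mid [ 0.51515618 -0.46773766] o from near [ 0.51805528 -0.46789414] slot [ 0.54801167 -0.46951109]
```

View pics/w2c.png

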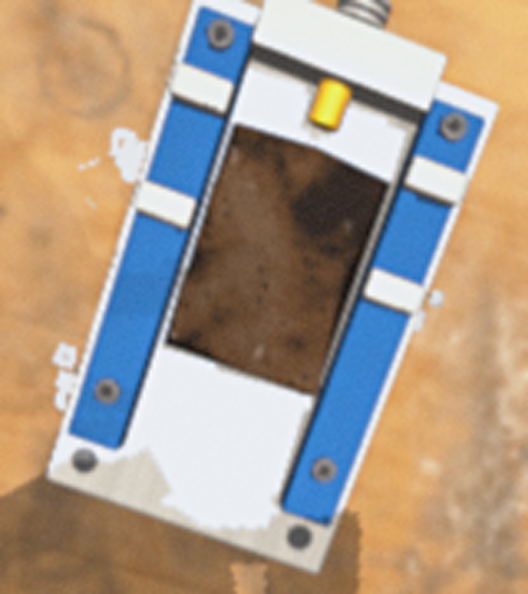

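Crisp view: the block is at (170–385, 125–390) between the rails, the lug pairs are visible, and the plunger is at (330,105). Both cameras agree to about 1 mm: origin (0.517,-0.468), yaw -0.055, slot (0.547,-0.470). Now to the bar.

Careful with the scale: turns go in shares of pi rad. That gives: 0.021 rad / 3.1416 = 0.0067.

Emit:
{"fn": "move_tool", "kwargs": {
  "rows": [
    [0, 0, 0.0067, 0.024, -0.0295, 0.01, 0.06],
    [0, 0, 0, 0.024, -0.0295, 0.01, 0.06],
    [0, 0, 0, 0.024, -0.0295, 0.01, 0.06],
    [0, 0, 0, 0.024, -0.0295, 0.01, 0.06],
    [0, 0, 0, 0.024, -0.0295, 0.01, 0.06],
    [0, 0, 0, 0.024, -0.0295, 0.01, 0.06],
    [0, 0, 0, 0.024, -0.0295, 0.01, 0.06],
    [0, 0, 0, 0.024, -0.0295, 0.01, 0.06]
  ]
}}

```text
clock: 1.7
eef_pos: [0.541, -0.2072, 0.1491]
orientation: [3.141, 0.0, 0.264]
wrist_force: [1.5, -0.7, 0.2]
grip_width: 0.0601
finger_force: 0.0
```

Emit:
{"fn": "move_tool", "kwargs": {
  "rows": [
    [0, 0, 0, 0, 0, 0, 0.06],
    [0, 0, 0, 0, 0, 0, 0.06],
    [0, 0, 0, 0, 0, 0, 0.06]
  ]
}}

```text
clock: 1.95
eef_pos: [0.5407, -0.209, 0.1494]
orientation: [3.141, 0.001, 0.265]
wrist_force: [-0.1, -1.1, -0.2]
grip_width: 0.0597
finger_force: 0.0
```

Create tool.py:
```python
from h import *
def to(x,y,z,yaw):
    s=monitor.read_state(); M=R.from_euler('xyz',s['orientation'])
    dy=(yaw-s['orientation'][2]+np.pi)%(2*np.pi)-np.pi
    print('tool d',M.inv().apply(np.array([x,y,z])-s['eef_pos']).round(4),'rz',round(-dy,4))
```

Run:
```python
from tool import *
im,d,K,D,T=cam('wrist'); cv2.imwrite('pics/w3.png',im[:,:,::-1])
v,u=np.mgrid[0:384,0:512]; P=bydepth(np.c_[u.ravel(),v.ravel()],d,K,D,T)
m=(P[:,2]>.009)&(P[:,2]<.015)&(np.hypot(P[:,0]-.536,P[:,1]+.205)<.08); q=P[m][:,:2]
r=cv2.minAreaRect((q*1000).astype(np.float32)); print(m.sum(),r,q.mean(0))
to(.536,-.2047,.06,.268)
```

```text
2231 ((539.0223388671875, -220.38841247558594), (129.4446258544922, 54.70766067504883), 15.195022583007812) [ 0.53792323 -0.20284913]
tool d [-0.0032 -0.0059  0.0896] rz -0.0038
```

The bar measures 129.4 mm at 15.2°, consistent with the top view. Descending.

Emit:
{"fn": "move_tool", "kwargs": {
  "rows": [
    [0, 0, 0, -0.002, -0.003, 0.035, 0.06],
    [0, 0, 0, -0.002, -0.003, 0.035, 0.06],
    [0, 0, 0, 0, 0, 0.035, 0.06],
    [0, 0, 0, 0, 0, 0.02, 0.06],
    [0, 0, 0, 0, 0, 0.012, 0.06],
    [0, 0, 0, 0, 0, 0.005, 0.06],
    [0, 0, 0, 0, 0, 0, 0.06],
    [0, 0, 0, 0, 0, 0, 0.06]
  ]
}}

```text
clock: 2.67
eef_pos: [0.5366, -0.2035, 0.0086]
orientation: [3.141, -0.001, 0.266]
wrist_force: [0.1, -0.1, 1.1]
grip_width: 0.0596
finger_force: 0.0
```

Emit:
{"fn": "move_tool", "kwargs": {
  "rows": [
    [0, 0, 0, -0.001, 0, 0.003, 0.06],
    [0, 0, 0, 0, 0.001, 0.003, 0.06],
    [0, 0, 0, 0, 0, 0, 0.06],
    [0, 0, 0, 0, 0, 0, 0.01],
    [0, 0, 0, 0, 0, 0, 0.01],
    [0, 0, 0, 0, 0, 0, 0.01],
    [0, 0, 0, 0, 0, 0, 0.01],
    [0, 0, 0, 0, 0, 0, 0.01]
  ],
  "clamp_n": 30
}}

```text
clock: 3.33
eef_pos: [0.5353, -0.2039, 0.0015]
orientation: [-3.142, -0.0, 0.267]
wrist_force: [-0.5, 0.4, 1.2]
grip_width: 0.03
finger_force: 0.0
```

Emit:
{"fn": "move_tool", "kwargs": {
  "rows": [
    [0, 0, 0, 0, 0, 0, 0.01],
    [0, 0, 0, 0, 0, 0, 0.01],
    [0, 0, 0, 0, 0, 0, 0.01]
  ]
}}

```text
clock: 3.58
eef_pos: [0.5353, -0.2039, 0.0014]
orientation: [-3.142, 0.0, 0.267]
wrist_force: [-0.0, -0.4, 1.2]
grip_width: 0.02
finger_force: 30.0
```

Gripped at 20 mm, 30 N. Lift while turning.

Scaled: -0.12 rad / 3.1416 = -0.0382.

Emit:
{"fn": "move_tool", "kwargs": {
  "rows": [
    [0, 0, 0, 0, 0, -0.015, 0.01],
    [0, 0, 0, 0, 0, -0.03, 0.01],
    [0, 0, -0.0318, 0, 0, -0.03, 0.01],
    [0, 0, -0.0382, 0, 0, -0.03, 0.01],
    [0, 0, -0.0382, 0, 0, -0.02, 0.01],
    [0, 0, -0.0382, 0, 0, 0, 0.01],
    [0, 0, -0.0382, 0, 0, 0, 0.01],
    [0, 0, -0.0382, 0, 0, 0, 0.01]
  ]
}}

```text
clock: 4.25
eef_pos: [0.5352, -0.204, 0.1267]
orientation: [3.141, 0.0, 0.973]
wrist_force: [-1.1, -0.3, -2.1]
grip_width: 0.0194
finger_force: 30.0
```

Emit:
{"fn": "move_tool", "kwargs": {
  "rows": [
    [0, 0, -0.0382, 0, 0, 0, 0.01],
    [0, 0, -0.0382, 0, 0, 0, 0.01],
    [0, 0, -0.0382, 0, 0, 0, 0.01],
    [0, 0, -0.0382, 0, 0, 0, 0.01],
    [0, 0, -0.0223, 0, 0, 0, 0.01],
    [0, 0, 0, 0, 0, 0, 0.01],
    [0, 0, 0, 0, 0, 0, 0.01]
  ]
}}

```text
clock: 4.83
eef_pos: [0.535, -0.204, 0.1262]
orientation: [-3.141, -0.0, 1.514]
wrist_force: [0.6, 0.5, -3.6]
grip_width: 0.0194
finger_force: 30.0
```

```bash
python3 -c "
from tool import *
to(.547,-.4697,.1,1.5158)"
```

```text
tool d [-0.2646  0.0271  0.0261] rz -0.0019
```

Emit:
{"fn": "move_tool", "kwargs": {
  "rows": [
    [0, 0, 0, -0.02, 0.002, 0, 0.01],
    [0, 0, 0, -0.037, 0.004, 0, 0.01],
    [0, 0, 0, -0.038, 0.004, 0, 0.01],
    [0, 0, 0, -0.038, 0.004, 0, 0.01],
    [0, 0, 0, -0.038, 0.004, 0, 0.01],
    [0, 0, 0, -0.038, 0.004, 0, 0.01],
    [0, 0, 0, -0.035, 0.003, 0.01, 0.01],
    [0, 0, 0, -0.02, 0.002, 0.01, 0.01]
  ]
}}

```text
clock: 5.5
eef_pos: [0.5468, -0.4737, 0.1061]
orientation: [-3.141, 0.002, 1.51]
wrist_force: [-0.1, -0.2, -3.2]
grip_width: 0.0198
finger_force: 30.0
```

Emit:
{"fn": "move_tool", "kwargs": {
  "rows": [
    [0, 0, 0, 0, 0, 0.005, 0.01],
    [0, 0, 0, 0, 0, 0, 0.01],
    [0, 0, 0, 0, 0, 0, 0.01]
  ]
}}

```text
clock: 5.75
eef_pos: [0.5482, -0.4678, 0.1011]
orientation: [-3.141, -0.001, 1.516]
wrist_force: [0.5, 0.4, -3.0]
grip_width: 0.0195
finger_force: 30.0
```

Run:
```python
from fit import *
from tool import to
to(.547,-.4697,.06,1.5158)
for n in ['wrist','top']:
    im,d,K,D,T=cam(n); np.savez(f'{n}4.npz',im=im,d=d,K=K,D=D,T=T)
    if n=='wrist': cv2.imwrite('pics/w4.png',cv2.resize(im[:,:,::-1],(800,600)))
```

```text
tool d [-0.002  -0.0011  0.0411] rz 0.0002
```

View pics/w4.png

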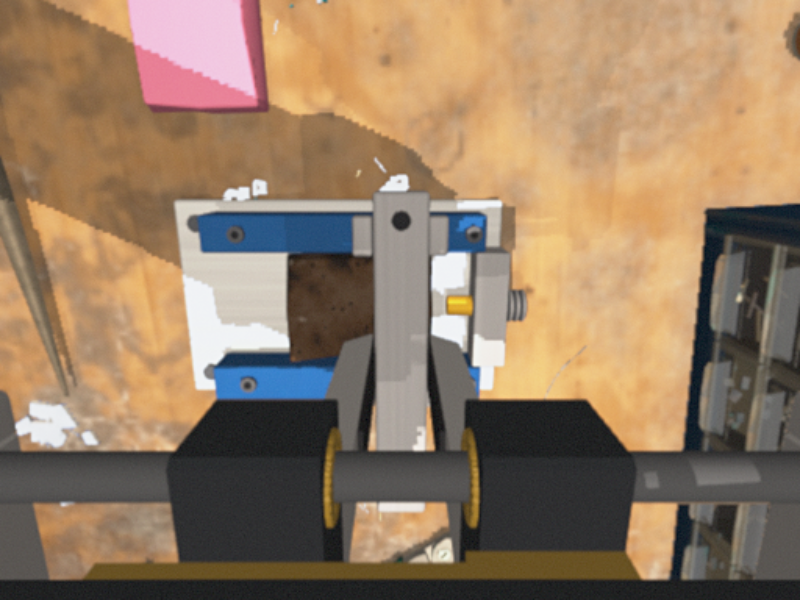

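The bar hangs over the gap: on the left rail the lugs show at (351–373,235) and (428–448,235), the bar at (374–430), and the rail from 200 to 488. Checking the slot's x from the lug outer edges and rail ends.

Run:
```python
from fit import *
z=np.load('wrist4.npz'); K,D,T=z['K'],z['D'],z['T']
g=lambda L,zz:onz([((u+.5)/1.5625-.5,(v+.5)/1.5625-.5) for u,v in L],zz,K,D,T)[:,:2]
c,s=np.cos(-.055),np.sin(-.055); Rm=np.array([[c,-s],[s,c]]); o=np.array([.517,-.4681])
F=lambda p:((p-o)@Rm*1000).round(1)
print('lug outer (6,54)',F(g([(351,235),(448,235)],.042)).tolist())
print('rail near/far (-75,75)',F(g([(200,232),(488,232)],.032)).tolist(),'edges y 52,32',F(g([(300,212),(300,254)],.032)).tolist())
print('bar edges',F(g([(374,200),(430,200)],.1125)).tolist(),F(g([(374,200),(376,330),(430,200),(430,330)],.1125)).tolist(),'tcp',F(monitor.read_state()['eef_pos'][:2]))
fixfit(*[z[k] for k in ['im','d','K','D','T']])
```

```text
lug outer (6,54) [[5.2, 42.8], [53.6, 42.8]]
rail near/far (-75,75) [[-74.1, 42.9], [75.2, 43.1]] edges y 52,32 [[-21.7, 53.2], [-22.9, 31.4]]
bar edges [[20.9, 64.1], [40.2, 64.1]] [[20.9, 64.1], [21.0, 16.8], [40.2, 64.1], [40.9, 16.9]] tcp [31.7  2. ]
n 4117 z 0.03197748911955095
slopes [np.float64(-0.012466933594653198), np.float64(0.012467682388952569)] L y [-0.41279506 -0.40268091 -0.3933878 ] R y [-0.49647331 -0.48577892 -0.47721662]
x ext 0.46238613683886626 0.609267675495122 0.1468815386562557
yaw -0.04202400580144615 o mid [ 0.51669101 -0.46634868] o from near [ 0.51824886 -0.46641418] slot [ 0.54822238 -0.46767453]
```

Fixture model confirmed within 1 mm. Lowering.

Emit:
{"fn": "move_tool", "kwargs": {
  "rows": [
    [0, 0, 0, -0.002, -0.001, 0.015, 0.01],
    [0, 0, 0, 0, 0, 0.018, 0.01],
    [0, 0, 0, 0, 0, 0.012, 0.01],
    [0, 0, 0, 0, 0, 0.008, 0.01],
    [0, 0, 0, 0, 0, 0.006, 0.01],
    [0, 0, 0, 0, 0, 0.003, 0.01],
    [0, 0, 0, 0, 0, 0, 0.01],
    [0, 0, 0, 0, 0, 0, 0.01]
  ]
}}

```text
clock: 6.52
eef_pos: [0.5472, -0.471, 0.0399]
orientation: [3.141, 0.0, 1.517]
wrist_force: [0.2, 0.4, -3.4]
grip_width: 0.0196
finger_force: 30.0
```

Emit:
{"fn": "move_tool", "kwargs": {
  "rows": [
    [0, 0, 0, 0.001, 0, 0.003, 0.01],
    [0, 0, 0, 0, 0, 0.002, 0.01],
    [0, 0, 0, 0, 0, 0.001, 0.01],
    [0, 0, 0, 0, 0, 0, 0.01],
    [0, 0, 0, 0, 0, 0, 0.01]
  ]
}}

```text
clock: 6.93
eef_pos: [0.547, -0.4699, 0.0335]
orientation: [3.141, 0.0, 1.517]
wrist_force: [-0.2, 0.1, -0.5]
grip_width: 0.0195
finger_force: 30.0
```

The weight has transferred at z 0.0335, so the bar is seated between the lugs. Release and rise.

Emit:
{"fn": "move_tool", "kwargs": {
  "rows": [
    [0, 0, 0, 0, 0, 0, 0.045],
    [0, 0, 0, 0, 0, 0, 0.045],
    [0, 0, 0, 0, 0, 0, 0.045],
    [0, 0, 0, 0, 0, 0, 0.045],
    [0, 0, 0, 0, 0, -0.01, 0.045],
    [0, 0, 0, 0, 0, -0.03, 0.045],
    [0, 0, 0, 0, 0, -0.03, 0.045],
    [0, 0, 0, 0, 0, -0.01, 0.045]
  ]
}}

```text
clock: 7.6
eef_pos: [0.5485, -0.4709, 0.1188]
orientation: [3.137, 0.003, 1.517]
wrist_force: [1.1, -0.0, 0.5]
grip_width: 0.0447
finger_force: 0.0
```

Run:
```python
from tool import *
c,s=np.cos(-.055),np.sin(-.055); Rm=np.array([[c,-s],[s,c]]); o=np.array([.517,-.4681])
p=o+Rm@[-.058,0]; print(p); to(*p,.1,1.5158)
im,d,K,D,T=cam('wrist'); np.savez('w5.npz',im=im,d=d,K=K,D=D,T=T)
cv2.imwrite('pics/w5.png',cv2.resize(im[60:310,60:390,::-1],None,fx=2.4,fy=2.4,interpolation=cv2.INTER_CUBIC))
v,u=np.mgrid[0:384,0:512]; P=bydepth(np.c_[u.ravel(),v.ravel()],d,K,D,T); q=(P[:,:2]-o)@Rm
m=(abs(P[:,2]-.044)<.004)&(abs(q[:,0]-.03)<.03)&(q[:,1]>-.02)&(q[:,1]<.07); print('bar x',np.percentile(q[m,0],[2,50,98]),'z',np.median(P[m,2]))
for a in (-.05,-.01,.02,.05): print(a,np.median(P[m&(abs(q[:,1]-a)<.01)&(abs(q[:,0]-.03)<.008),2]) if (m&(abs(q[:,1]-a)<.01)).any() else None)
```

```text
[ 0.4590877  -0.46491161]
tool d [ 0.0012 -0.0897  0.0184] rz 0.001
bar x [0.00781447 0.02893357 0.05137866] z 0.04383381560014593
-0.05 None
-0.01 0.04409334880937438
0.02 0.04404791869774344
0.05 0.044140412353531944
```

View pics/w5.png

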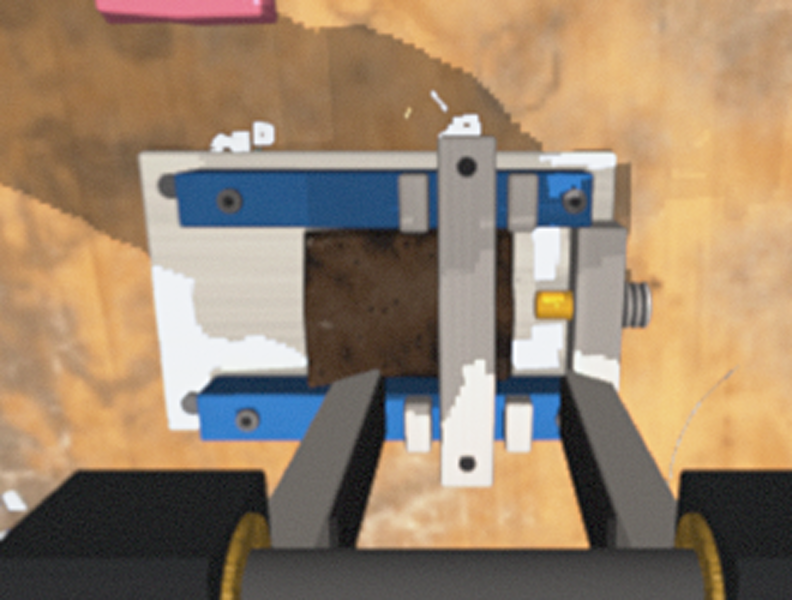

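The bar is seated flat (top at 44 mm on both sides), square between all four lugs at image x 440–495. The block's rear edge is at (306,305). Next: go behind the block with the fingers closed.

Emit:
{"fn": "move_tool", "kwargs": {
  "rows": [
    [0, 0, 0, 0, -0.025, 0, 0],
    [0, 0, 0, 0, -0.033, 0, 0],
    [0, 0, 0, 0.001, -0.032, 0, 0],
    [0, 0, 0, 0, 0, 0, 0],
    [0, 0, 0, 0, 0, 0, 0],
    [0, 0, 0, 0, 0, 0.02, 0],
    [0, 0, 0, 0, 0, 0.02, 0],
    [0, 0, 0, 0, 0, 0, 0]
  ],
  "clamp_n": 20
}}

```text
clock: 8.32
eef_pos: [0.4568, -0.4625, 0.0702]
orientation: [-3.139, -0.003, 1.518]
wrist_force: [-0.5, 0.4, -0.8]
grip_width: 0.0006
finger_force: 0.0
```

```bash
python3 -c "
from tool import *
print(monitor.read_state()['eef_pos'])
to(.4591,-.4649,.016,1.5158)"
```

```text
[ 0.4567981  -0.46254009  0.07023758]
tool d [-0.0024  0.0026  0.0542] rz 0.002
```

Emit:
{"fn": "move_tool", "kwargs": {
  "rows": [
    [0, 0, 0, -0.001, 0, 0.02, 0],
    [0, 0, 0, 0, 0, 0.018, 0],
    [0, 0, 0, 0, 0, 0.01, 0],
    [0, 0, 0, 0, 0, 0.005, 0],
    [0, 0, 0, 0, 0, 0, 0],
    [0, 0, 0, 0, 0, 0, 0],
    [0, 0, 0, 0, 0, 0, 0]
  ]
}}

```text
clock: 8.9
eef_pos: [0.4576, -0.4654, 0.0215]
orientation: [3.141, 0.001, 1.517]
wrist_force: [0.2, -0.4, 0.7]
grip_width: 0.0007
finger_force: 0.0
```

```bash
python3 -c "
from tool import *
to(.4591,-.4649,.016,1.5158)"
```

```text
tool d [0.0006 0.0014 0.0055] rz 0.0011
```

Emit:
{"fn": "move_tool", "kwargs": {
  "rows": [
    [0, 0, 0, 0, 0, 0.006, 0],
    [0, 0, 0, 0, 0.004, 0, 0],
    [0, 0, 0, 0, 0.004, 0, 0],
    [0, 0, 0, 0, 0.004, 0, 0],
    [0, 0, 0, 0, 0.004, 0, 0],
    [0, 0, 0, 0, 0.004, 0, 0],
    [0, 0, 0, 0, 0.002, 0, 0],
    [0, 0, 0, 0, 0, 0, 0]
  ]
}}

```text
clock: 9.57
eef_pos: [0.4797, -0.4661, 0.0144]
orientation: [3.141, -0.0, 1.517]
wrist_force: [0.3, -0.6, -0.4]
grip_width: 0.0002
finger_force: 0.0
```

Emit:
{"fn": "move_tool", "kwargs": {
  "rows": [
    [0, 0, 0, 0, 0.003, 0, 0],
    [0, 0, 0, 0, 0.003, 0, 0],
    [0, 0, 0, 0, 0, 0, 0]
  ]
}}

```text
clock: 9.82
eef_pos: [0.4852, -0.4665, 0.0143]
orientation: [-3.141, -0.0, 1.517]
wrist_force: [-2.2, 0.1, 1.1]
grip_width: 0.0004
finger_force: 1.2
```

```bash
python3 -c "
from tool import *
p=np.array([.517,-.4681])+[-.0225*.9985,.0225*.055]
to(*p,.016,1.5158)"
```

```text
tool d [ 0.0001  0.0094 -0.0017] rz 0.0011
```

Emit:
{"fn": "move_tool", "kwargs": {
  "rows": [
    [0, 0, 0, 0, 0.003, 0, 0],
    [0, 0, 0, 0, 0.003, 0, 0],
    [0, 0, 0, 0, 0.002, 0, 0],
    [0, 0, 0, 0, 0, 0, 0],
    [0, 0, 0, 0, 0, 0, 0]
  ]
}}

```text
clock: 10.23
eef_pos: [0.493, -0.467, 0.0143]
orientation: [-3.141, -0.0, 1.517]
wrist_force: [-4.2, 0.3, 0.5]
grip_width: 0.0006
finger_force: 2.3
```

Emit:
{"fn": "move_tool", "kwargs": {
  "rows": [
    [0, 0, 0, 0, 0.002, 0, 0],
    [0, 0, 0, 0, 0.001, 0, 0],
    [0, 0, 0, 0, 0, 0, 0],
    [0, 0, 0, 0, 0, 0, 0]
  ]
}}

```text
clock: 10.57
eef_pos: [0.4949, -0.4672, 0.0143]
orientation: [-3.14, -0.0, 1.516]
wrist_force: [-9.7, 1.9, 5.1]
grip_width: 0.0005
finger_force: 5.2
```

Emit:
{"fn": "move_tool", "kwargs": {
  "rows": [
    [0, 0, 0, 0, 0.001, 0, 0],
    [0, 0, 0, 0, 0, 0, 0],
    [0, 0, 0, 0, 0, 0, 0]
  ]
}}

```text
clock: 10.82
eef_pos: [0.4949, -0.4672, 0.0143]
orientation: [-3.138, -0.001, 1.516]
wrist_force: [-16.7, 4.7, 10.7]
grip_width: 0.0008
finger_force: 8.3
```

Emit:
{"fn": "move_tool", "kwargs": {
  "rows": [
    [0, 0, 0, 0, 0.001, 0, 0],
    [0, 0, 0, 0, 0, 0, 0],
    [0, 0, 0, 0, 0, 0, 0]
  ]
}}

```text
clock: 11.07
eef_pos: [0.495, -0.4672, 0.0143]
orientation: [-3.136, -0.001, 1.516]
wrist_force: [-22.5, 6.7, 15.7]
grip_width: 0.0006
finger_force: 11.5
```

Run:
```python
from h import *
im,d,K,D,T=cam('wrist'); np.savez('w6.npz',im=im,d=d,K=K,D=D,T=T)
cv2.imwrite('pics/w6.png',cv2.resize(im[80:330,110:440,::-1],None,fx=2.4,fy=2.4,interpolation=cv2.INTER_CUBIC))
```

```text
(no output)
```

View pics/w6.png

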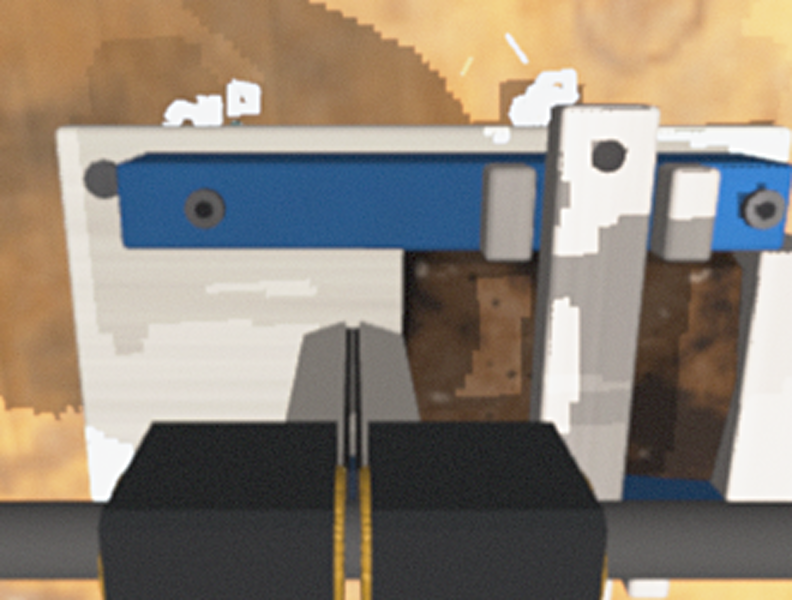

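The block now sits under the bar with its front at the stop (about 740). I'll check the grey strip there by depth to rule out a gap or skew.

Run:
```python
from h import *
z=np.load('w6.npz'); im,d,K,D,T=[z[k] for k in ['im','d','K','D','T']]
c,s=np.cos(-.055),np.sin(-.055); Rm=np.array([[c,-s],[s,c]]); o=np.array([.517,-.4681])
for v in (192,210,230,250,265):
    px=[(u,v) for u in range(404,432,2)]; P=bydepth(px,d,K,D,T); q=(P[:,:2]-o)@Rm*1000
    print(v,'y%.0f'%q[0,1],[(round(float(a),1),round(float(b)*1000,1),int(im[p[1],p[0]].mean())) for a,b,p in zip(q[:,0],P[:,2],px)])
for v in (190,205,215):
    px=[(u,v) for u in range(270,288,2)]; P=bydepth(px,d,K,D,T); q=(P[:,:2]-o)@Rm*1000
    print('rear',v,'y%.0f'%q[0,1],[(round(float(a),1),round(float(b)*1000,1)) for a,b in zip(q[:,0],P[:,2])])
print(monitor.read_state()['joint_efforts'].round(1),(monitor.read_state()['eef_pos'][:2]-o)@Rm)
```

```text
192 y27 [(58.6, 29.9, 90), (60.0, 29.2, 69), (61.2, 29.1, 49), (62.0, 29.6, 55), (63.7, 28.4, 53), (64.7, 28.8, 58), (65.5, 29.2, 65), (66.6, 29.3, 71), (69.7, 25.6, 78), (70.1, 26.9, 85), (69.4, 30.2, 84), (70.0, 31.1, 183), (70.9, 31.3, 241), (71.8, 31.7, 242)]
210 y17 [(60.0, 29.5, 67), (61.4, 29.0, 64), (62.0, 30.0, 61), (63.7, 28.9, 64), (64.4, 29.7, 62), (65.2, 30.3, 58), (66.4, 30.2, 65), (69.4, 26.7, 70), (69.5, 28.5, 85), (69.0, 31.4, 91), (69.2, 33.0, 180), (70.9, 32.0, 242), (71.9, 32.2, 241), (72.4, 33.2, 239)]
230 y5 [(60.6, 31.2, 89), (62.2, 30.2, 80), (63.5, 29.9, 78), (65.1, 29.1, 76), (65.6, 30.3, 75), (66.6, 30.6, 72), (67.9, 30.2, 71), (69.4, 29.5, 84), (69.6, 31.2, 136), (70.2, 32.1, 236), (70.5, 33.5, 241), (72.8, 31.5, 241), (74.1, 31.1, 238), (75.0, 31.6, 237)]
250 y-7 [(62.5, 30.4, 58), (63.8, 30.0, 55), (65.2, 29.6, 64), (66.3, 29.7, 68), (67.5, 29.7, 76), (68.9, 29.2, 86), (69.6, 30.1, 81), (69.5, 32.2, 165), (70.7, 32.2, 243), (71.7, 32.3, 244), (73.2, 31.8, 244), (74.7, 31.2, 242), (75.8, 31.2, 242), (76.7, 31.6, 241)]
265 y-17 [(63.7, 30.2, 53), (65.3, 29.5, 53), (66.5, 29.3, 51), (69.4, 26.2, 75), (69.3, 28.7, 89), (69.7, 29.9, 90), (69.9, 31.7, 222), (70.4, 32.7, 245), (72.1, 31.8, 244), (73.2, 32.0, 243), (74.5, 31.7, 242), (75.4, 32.2, 242), (76.6, 32.1, 242), (77.4, 32.6, 241)]
rear 190 y22 [(-14.5, 7.6), (-13.2, 7.2), (-12.0, 8.5), (-10.7, 7.0), (-10.4, 20.8), (-9.4, 23.8), (-8.5, 26.4), (-7.5, 27.8), (-6.4, 28.5)]
rear 205 y13 [(-14.5, 9.5), (-13.1, 7.9), (-11.9, 8.4), (-10.6, 7.5), (-10.4, 23.6), (-9.4, 26.1), (-8.6, 29.9), (-7.4, 29.7), (-6.3, 29.1)]
rear 215 y6 [(-14.4, 9.7), (-13.0, 7.3), (-11.8, 9.1), (-10.5, 8.5), (-10.4, 25.5), (-9.4, 27.7), (-8.4, 29.4), (-7.4, 30.7), (-6.3, 30.6)]
[ -7.2 -99.  -16.2 -41.7  -1.1  -7.2  -0.1] [-0.02205868 -0.00035823]
```

The rear face is at fixture x ≈ -10 across its width, so the block is home and square; the strip is just its worn front edge. I'll confirm the push holds, then hand in.

Emit:
{"fn": "move_tool", "kwargs": {
  "rows": [
    [0, 0, 0, 0, 0, 0, 0],
    [0, 0, 0, 0, 0, 0, 0],
    [0, 0, 0, 0, 0, 0, 0],
    [0, 0, 0, 0, 0, 0, 0]
  ]
}}

```text
clock: 11.45
eef_pos: [0.495, -0.4672, 0.0143]
orientation: [-3.136, -0.001, 1.516]
wrist_force: [-22.6, 6.0, 16.0]
grip_width: 0.0004
finger_force: 11.5
```

```bash
python3 -c "
from cell import ctrl
print(ctrl.close_job())"
```

```text
the job is handed in; nothing more can be done
None
```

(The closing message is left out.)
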